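# Fit a U-bolt over a post and through its clamp plate

### The job

Take the round-bend U-bolt that fits the post out of the wooden rack, pass it over the post with both legs through the two holes of the clamp plate, and press it fully home until its bow sits on the post, standing square to it. Feel for the holes and press gently: do not force the legs against the plate or lean hard on the post, and leave the other U-bolts, the wrench and the oil bottle alone.

Things in the scene. Friction and masses are not known exactly. Their poses are not given: they have to be found in the camera images.
- ubolt: U-bolt to fit: bare steel, half-round bend, 8 mm bar, 53 mm wide over its legs (45 mm centre to centre), 78 mm tall, about 90 g, threaded legs with flat ends chamfered 1 mm. Stands legs down in one of the rack's three grooves; the other round one is clearly smaller, the third has square corners. Origin midway between the leg ends; z up along the legs, y from leg to leg (either way round fits).
- ubolt_crown (a point): underside of that U-bolt's bow, at its middle, 70 mm above the leg ends; the bow's top is 8 mm higher. Moves with the U-bolt.
- post: the post: plain 34 mm round metal tube, 250 mm long, lying level in the jig's end saddles, its axis 86 mm above the bench. Origin on its axis at mid length; x along the tube, z up. It gives only downwards, up to 2.5 mm on a rubber strip, at about 8 N per mm.
- bracket: grey steel jig fixed to the bench, carrying post and clamp plate: base 240 x 150 mm, two end saddles 96 mm either way from the middle, 92 mm tall, side rails under the plate. Origin at the bench under the post's middle; x along the post, z up. More than 25 N from the U-bolt or the fingers on jig, plate or post is too hard.
- plate_mid (a point): middle of the jig at the clamp plate's top face, 66 mm above the bench, 20 mm below the post's axis; fixed to the jig. The bright steel plate is 90 mm along the post, 116 mm across, 6 mm thick, held by screws in slots (heads 3 mm proud, 51 mm from the axis), so it sits anywhere up to 15 mm either way along the post from this point. It does not shift in use.
- under_plate (a point): the same point at the plate's underside, 6 mm lower. Two 9.5 mm sharp-edged through holes lie 22.5 mm either side of the post's axis, in line square across the plate's own middle: no pose tells where along the post, see or feel it. Spring retainers below grip the legs from 5 to 10 mm past the underside on; then the U-bolt takes about 3 to 14 N of push and stays where left.
- seat (a point): top of the post at the jig's middle, 103 mm above the bench. Fully home, the bow's underside rests on the post, 17 mm above its axis, and the leg ends hang 33 mm below the plate's top face; the U-bolt does not fall home by itself. Square to the post: leaning or turned by less than 5 degrees.
- rack: wooden block, 200 x 95 x 38 mm, fixed to the bench, with three open grooves along its y, 9.5 mm wide, 26 mm deep, at x = -60, 0 and 60 mm. A U-bolt stands in each, leg ends on the groove's floor 12 mm above the bench. Origin at the bench under its middle.
- ubolt_small: bystander: small round-bend U-bolt of 6 mm bar, 34 mm wide, 62 mm tall, in the rack. Origin midway between its leg ends.
- ubolt_square: bystander: square-cornered U-bolt of 8 mm bar, 66 mm wide, 80 mm tall, in the rack. Origin midway between its leg ends.
- wrench: bystander: 160 mm steel wrench lying on the bench. Origin at its middle, at the bench.
- oil: bystander: white plastic oil bottle, 48 mm across, 130 mm tall, standing on the bench. Origin at the centre of its underside.
Mind the look-alikes: they are no part of the job. Leave any red look-alike of the ubolt alone.

How it is judged:
By the outcome, as a careful person would: the job done as asked, in the order asked, and still so for the second after the job is handed in, with the robot touching nothing.
It also fails if it takes over 61 s, if anything falls off the work surface, if the arm or the gripper's body presses on something with over 40 N, if the wrist force passes 120 N, or if a joint passes its speed limit or range.

### The arm

A 7-joint arm with a two-finger parallel gripper is mounted at the origin on the work surface. World frame = base frame: x ahead of the robot, y to its left, z up, the work surface at z = 0. Lengths are in m, angles in rad, forces in N, time in s.
With the tool pointing down it reaches from about 0.4 to 0.85 m from the base axis. Payload 4.5 kg.
Tool frame: the origin (TCP) lies at the very end of the fingers, on their centre line; the grasp point (between the pads) lies 19 mm behind it; z points along the fingers, y is the line along which they close (so a half turn about z gives the same grasp; the last joint's range is limited). The gripper opens to 85 mm and grips with 20 to 120 N. Pads are 22 mm wide; open, the fingers measure 114 mm over their backs; the gripper's body (76 mm by 85 mm) begins 54 mm behind the grasp point. The pads swing forward as they close: fully open they stand 13 mm farther back than shut.
Start: joints at [-1.095, 0.689, -0.195, 1.565, 0.157, 0.902, -0.215], TCP at [0.267, 0.565, 0.192] pointing down, gripper open.
Joint ranges: [-3.01, 3.01], [-0.46, 2.08], [-1.47, 1.51], [0.13, 2.56], [-1, 4.14], [0.04, 2.09], [-2.66, 2.66]. Speed limits (rad/s): [2.57, 2.57, 3.14, 3.14, 3.14, 3.14, 3.14].

### API

Orientations are given as a unit quaternion [x, y, z, w].
In Python, from rig import sensors, camera, workorder gives the robot as it stands.
- The arm moves only by the shell command python3 -m crank 'ROWS' [FORCE]. ROWS is JSON, a list that holds one entry, the list of rows, each a list of 7 numbers: the opening, from 0 (shut) to 1 (fully open), then the shift along the tool's x, y, z in mm, then the turn, a rotation vector about the tool's x, y, z in degrees. In form: [[[grip, x, y, z, ax, ay, az], ...]]. A call has 1 to 20 rows; each row shifts and turns the commanded pose from where the row before left it, along the tool's axes as they then stand; what a row does not reach is not made up. A row lasts 1/10 s, in which the tool goes at most 50 mm and 8.59 degrees, less where a joint would pass 70% of its speed; a pose out of reach is approached as far as the arm can. A call is refused whole if a number of a shift passes 50 or a number of a turn 8.59, either way. A call with a gripper value outside its range is refused whole. The fingers move at their own pace and stop on an object; FORCE is the grip in N (left out, the last holds). Time passes only in rows, so rows that do not move let the fingers close. It gives the time, the measured TCP pose, the force, the opening and the grip force at its end, in the units of the state.
- sensors.get_obs(): the state, without advancing time (a new reading comes with each control period).
- camera(name): name is "side" or "top" or "wrist"; returns a dict with "image" (480x640x3 uint8, blue, green, red), "fx", "fy", "cx", "cy" (pixels), "rvec" (rotation vector, rad) and "tvec" (3), from world to camera coordinates, as OpenCV has them; the wrist camera has in their place "tool_from_camera" (4x4, takes a point from camera to tool coordinates, whose origin is the TCP and whose axes are the flange's). Camera axes: x right, y down, z forward; pixel columns grow to the right and rows downward; lengths in m; the calibration is good to about 2 mm. A picture is of the moment at which its call begins: read the wrist's pose just before it. There is no depth.
- workorder.hand_in(): hands the job in; it is judged then, once.
The state is a dict: "time_s": time; "q": joint angles; "qvel": joint speeds; "effort": joint torques, N m; "ee_pos": TCP position; "ee_rot": TCP orientation; "force": force on the tool from outside, world axes, zero at the start; "wrist_torque": the same for the moment, N m; "grip_width": finger opening in m; "gripper_force": force on a finger pad.
Only numpy, scipy, OpenCV 4.12 (cv2) and the standard library are available. Lean on these libraries where they do the work, as an engineer would, in place of code of your own. Each camera call takes 0.05 s, during which the arm holds its last target. There are 200 camera calls.

## Working session

There is one attempt and no reset: what is moved stays moved. The work goes in short steps, Python scripts to look and compute and a shell command to move; the robot and the scene stay as the last step left them, time stands still between calls to the robot, and variables do not carry over. Pictures are saved under pics/ and viewed, at most 10 in all, crops included, and the job is handed in when it is done.

```bash
ls; mkdir -p pics
python3 - <<'E'
from rig import sensors,camera
import cv2,numpy as np
o=sensors.get_obs(); print({k:np.round(v,3) for k,v in o.items()})
for n in ("top","side"):
    c=camera(n); cv2.imwrite(f"pics/{n}0.png",c["image"]); print(n,{k:np.round(v,4) for k,v in c.items() if k!="image"})
c=camera("wrist");print(np.round(c["tool_from_camera"],4),c["fx"],c["cx"],c["cy"]); cv2.imwrite("pics/wrist0.png",c["image"])
E
```

```text
pics
{'time_s': np.float64(0.0), 'q': array([-1.095,  0.69 , -0.194,  1.566,  0.157,  0.902, -0.215]), 'qvel': array([ 0.001,  0.   , -0.001,  0.001, -0.001,  0.   , -0.   ]), 'effort': array([ 1.0000e-03, -5.3961e+01, -1.2670e+00, -1.5853e+01,  9.0000e-03,
        9.0000e-03,  0.0000e+00]), 'ee_pos': array([0.267, 0.564, 0.191]), 'ee_rot': array([ 0.219,  0.976, -0.001, -0.   ]), 'force': array([ 0.098, -0.076, -0.111]), 'wrist_torque': array([ 0.019,  0.047, -0.015]), 'gripper_force': np.float64(0.0), 'grip_width': np.float64(0.086)}
top {'fx': np.float64(514.1226), 'fy': np.float64(514.1226), 'cx': np.float64(320.3356), 'cy': np.float64(241.2842), 'rvec': array([ 2.0912, -2.1523,  0.1519]), 'tvec': array([0.0607, 0.5482, 0.8678])}
side {'fx': np.float64(441.7124), 'fy': np.float64(441.7124), 'cx': np.float64(320.5345), 'cy': np.float64(234.9134), 'rvec': array([ 2.3085, -0.2343,  0.0744]), 'tvec': array([-0.5092,  0.1531,  0.7128])}
[[-7.000e-04 -9.574e-01 -2.886e-01  7.340e-02]
 [ 1.000e+00 -8.000e-04  3.000e-04  0.000e+00]
 [-5.000e-04 -2.886e-01  9.574e-01 -1.812e-01]
 [ 0.000e+00  0.000e+00  0.000e+00  1.000e+00]] 401.37244906292 318.004282077438 233.89023904516952
```

View pics/top0.png

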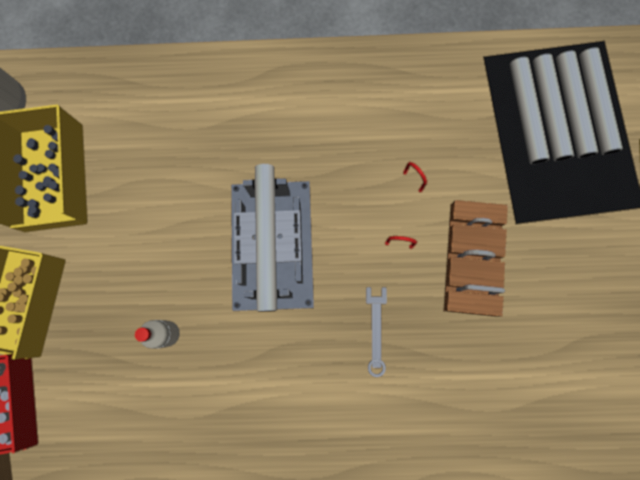

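View pics/side0.png

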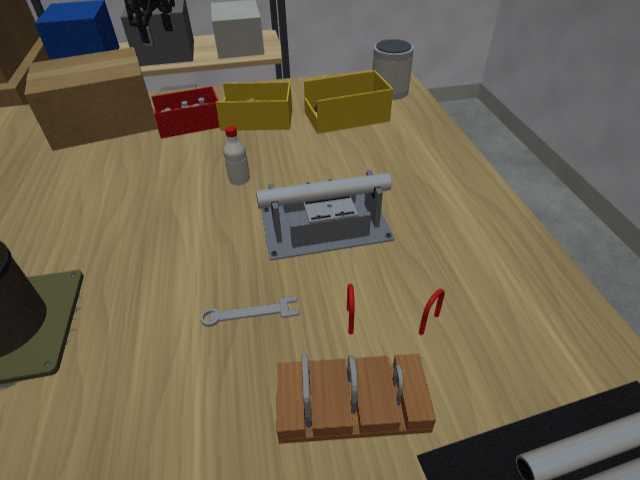

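The top view shows the jig with its post near (265,237) and the rack near (476,258). The U-bolts stand at about (482,221), (475,254) and (485,289), and there are two red look-alikes. From the side view, the left bolt in the rack looks square, the middle one round and large, and the right one small. Next I zoom in and work out positions.

```bash
cat > h.py <<'E'
import numpy as np,cv2
from scipy.spatial.transform import Rotation as R
from rig import sensors,camera
def ext(c,o=None):
    "camera centre and world_from_cam rotation"
    if "rvec" in c:
        Rc=R.from_rotvec(np.ravel(c["rvec"])).as_matrix(); return -Rc.T@np.ravel(c["tvec"]),Rc.T
    T=np.array(c["tool_from_camera"]); Rt=R.from_quat(o["ee_rot"]).as_matrix()
    return Rt@T[:3,3]+o["ee_pos"],Rt@T[:3,:3]
def ray(c,uv,z,o=None):
    C,M=ext(c,o); d=M@np.array([(uv[0]-c["cx"])/c["fx"],(uv[1]-c["cy"])/c["fy"],1]); return C+d*(z-C[2])/d[2]
def proj(c,p,o=None):
    C,M=ext(c,o); q=M.T@(np.array(p)-C); return np.array([c["cx"]+c["fx"]*q[0]/q[2],c["cy"]+c["fy"]*q[1]/q[2]])
E
python3 - <<'E'
from h import *
c=camera("top"); im=c["image"]
a=cv2.resize(im[170:320,220:325],None,fx=3.8,fy=3.8,interpolation=cv2.INTER_CUBIC)
b=cv2.resize(im[190:325,440:515],None,fx=4,fy=4,interpolation=cv2.INTER_CUBIC)
H=570;out=np.zeros((H,800,3),np.uint8);out[:a.shape[0],:a.shape[1]]=a[:H];out[:b.shape[0],420:420+b.shape[1]]=b
cv2.imwrite("pics/z1.png",out)
print("cam",ext(c)[0])
hsv=cv2.cvtColor(im,cv2.COLOR_BGR2HSV)
m=cv2.inRange(hsv,(0,100,40),(14,255,190)); m[:, :440]=0;m[:,515:]=0;m[:190]=0;m[325:]=0
pts=cv2.findNonZero(m); r=cv2.minAreaRect(cv2.convexHull(pts)); B=cv2.boxPoints(r); print("rackbox",B, r)
print([np.round(ray(c,p,.038),4) for p in B])
g=cv2.inRange(hsv,(0,0,90),(179,60,255)); g[:, :450]=0;g[:,505:]=0;g[:205]=0;g[308:]=0
n,l,s,ce=cv2.connectedComponentsWithStats(g)
for i in range(1,n):
    if s[i,4]>15: print("grey",s[i],ce[i],ray(c,ce[i],.08))
E
```

```text
cam [0.39627068 0.02395947 0.94854275]
rackbox [[443.45685 311.6041 ]
 [451.42133 200.10155]
 [509.198   204.22842]
 [501.23352 315.73096]] ((476.3274230957031, 257.916259765625), (57.923851013183594, 111.78662109375), 4.085616588592529)
[array([ 0.4202, -0.1664,  0.038 ]), array([ 0.6194, -0.194 ,  0.038 ]), array([ 0.6083, -0.2967,  0.038 ]), array([ 0.4103, -0.2657,  0.038 ])]
grey [474 218  18   5  62] [482.72580645 219.67741935] [ 0.57293903 -0.23471107  0.08      ]
grey [465 250  30   8 140] [480.06428571 252.51428571] [ 0.51640728 -0.22577355  0.08      ]
grey [466 285  39   8 189] [485.7037037  288.15873016] [ 0.45597212 -0.23043244  0.08      ]
```

View pics/z1.png

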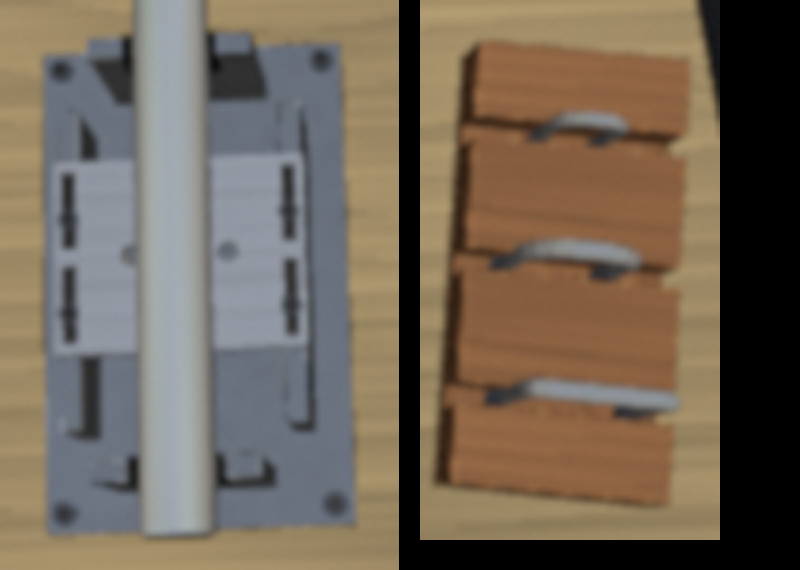

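View pics/wrist0.png

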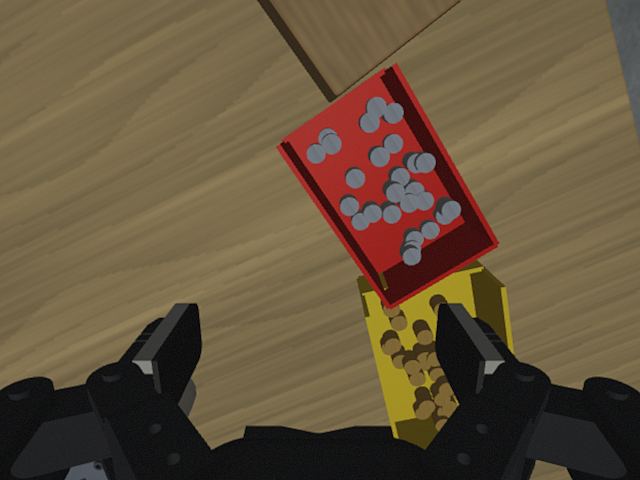

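The middle bolt (482,253 in the full image) is the round, large one. One plate hole is clearly visible at (280,236) and the other is partly hidden at (254,237). The wrist view shows only parts bins. Next I work out the jig pose and check the bolt's size across two views.

Run:
```python
from h import *
c=camera("top"); im=c["image"]; z=lambda u,v:(220+u/3.8,170+v/3.8); r=lambda u,v:(440+(u-420)/4,190+v/4)
p=lambda *a:np.round(ray(c,*a),4)
print("holes",p(z(228,251),.066),p(z(130,255),.066))
print("plate corners",[p(z(*k),.066) for k in((53,163),(300,153),(305,345),(55,355))])
L=[p(z(*k),.086) for k in((134,10),(142,530))];Rr=[p(z(*k),.086) for k in((206,10),(214,530))]
print("post edges",L,Rr)
print("base corners",[p(z(*k),.012) for k in((45,58),(340,45),(355,522),(48,535))])
print("groove line mid at .038",p(r(455,258),.038),p(r(680,285),.038),"others",p(r(463,128),.038),p(r(685,150),.038),p(r(447,388),.038),p(r(670,410),.038))
print("bow ends", p(r(522,252),.07),p(r(640,262),.07),"top",p(r(580,250),.09))
o=sensors.get_obs();M=R.from_quat(o["ee_rot"]).as_matrix();print(M.round(3))
```

```text
holes [0.558  0.1147 0.066 ] [0.5575 0.16   0.066 ]
plate corners [array([0.6021, 0.1957, 0.066 ]), array([0.6031, 0.0807, 0.066 ]), array([0.5133, 0.0801, 0.066 ]), array([0.5121, 0.1946, 0.066 ])]
post edges [array([0.6683, 0.1545, 0.086 ]), array([0.4309, 0.1522, 0.086 ])] [array([0.6671, 0.1213, 0.086 ]), array([0.43  , 0.1205, 0.086 ])]
base corners [array([0.6684, 0.2103, 0.012 ]), array([0.67  , 0.0632, 0.012 ]), array([0.4348, 0.0614, 0.012 ]), array([0.4327, 0.2083, 0.012 ])]
groove line mid at .038 [ 0.5203 -0.1824  0.038 ] [ 0.5053 -0.2803  0.038 ] others [ 0.5791 -0.19    0.038 ] [ 0.5659 -0.2878  0.038 ] [ 0.4628 -0.175   0.038 ] [ 0.4505 -0.2713  0.038 ]
bow ends [ 0.5177 -0.2038  0.07  ] [ 0.5119 -0.2536  0.07  ] top [ 0.5151 -0.2228  0.09  ]
[[-0.904  0.427 -0.   ]
 [ 0.427  0.904 -0.001]
 [-0.    -0.001 -1.   ]]
```

```bash
python3 -m crank '[[[1,0,0,-15,0,0,-8.5],[1,0,0,-15,0,0,-8.5],[1,-20,-41.5,0,0,0,0],[1,-20,-41.5,0,0,0,0],[1,-20,-41.5,0,0,0,0],[1,-20,-41.5,0,0,0,0],[1,-20,-41.5,0,0,0,0],[1,-20,-41.5,0,0,0,0],[1,-20,-41.5,0,0,0,0],[1,-20,-41.5,0,0,0,0],[1,-20,-41.5,0,0,0,0],[1,-20,-41.5,0,0,0,0],[1,-20,-41.5,0,0,0,0],[1,-20,-41.5,0,0,0,0],[1,-20,-41.5,0,0,0,0],[1,-20,-41.5,0,0,0,0],[1,-20,-41.5,0,0,0,0],[1,-20,-41.5,0,0,0,0],[1,-20,-41.5,0,0,0,0],[1,-20,-41.5,0,0,0,0]]]' 60
python3 -m crank '[[[1,0,0,0,0,0,0],[1,0,0,0,0,0,0],[1,0,0,0,0,0,0]]]'
python3 - <<'E'
from h import *
o=sensors.get_obs(); c=camera("wrist"); cv2.imwrite("pics/w1.png",c["image"])
print(o["ee_pos"],R.from_quat(o["ee_rot"]).as_matrix().round(3)); print(proj(c,[.515,-.228,.09],o))
E
```

```text
time_s: 2.25
ee_pos: [0.5157, -0.2282, 0.222]
ee_rot: [0.073, 0.997, 0.0, 0.0]
force: [1.7, 0.4, 0.4]
grip_width: 0.0855
gripper_force: 0.0
time_s: 2.55
ee_pos: [0.5152, -0.2246, 0.2218]
ee_rot: [0.072, 0.997, 0.001, -0.0]
force: [0.1, 0.3, 0.1]
grip_width: 0.0855
gripper_force: 0.0
[ 0.51524555 -0.22455028  0.22178024] [[-0.99   0.143 -0.   ]
 [ 0.143  0.99   0.001]
 [ 0.001  0.001 -1.   ]]
[313.35451781 209.11551697]
```

View pics/w1.png

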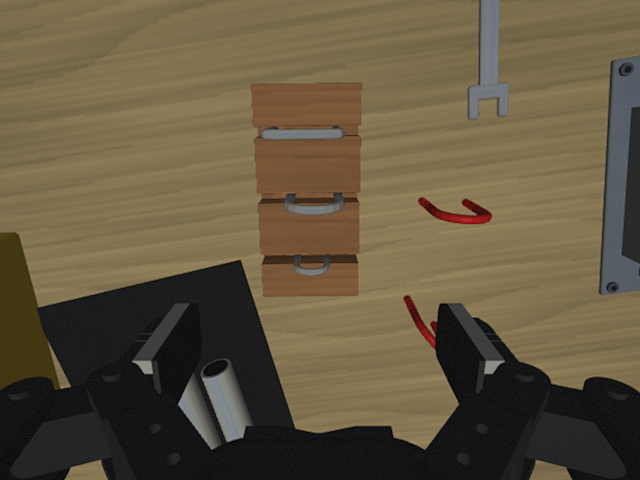

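The wrist view shows the round target at about (289–342, 195–213), with the square bolt above it and the small one below. The predicted crown at (313,209) lands on its bow. Next I refine its centre and yaw with a mask.

Run:
```python
from h import *
o=sensors.get_obs(); c=camera("wrist"); im=c["image"]; hsv=cv2.cvtColor(im,cv2.COLOR_BGR2HSV)
g=cv2.inRange(hsv,(0,0,60),(179,70,255))
for nm,(a,b,h) in {"sq":(122,145,.092),"round":(188,218,.09),"small":(250,278,.074)}.items():
    m=np.zeros_like(g); m[a:b,255:365]=g[a:b,255:365]
    n,l,s,ce=cv2.connectedComponentsWithStats(m); i=1+np.argmax(s[1:,4]); ys,xs=np.where(l==i)
    print(nm,s[i], "top centre", ray(c,((xs.min()+xs.max()+1)/2,ys.max()-3),h-.004,o).round(4))
    if nm=="sq": print("slope deg",np.degrees(np.arctan(np.polyfit(xs,ys,1)[0])))
    if nm=="round":
        # extremes of bow and their widths at z=.0635 (bend start)
        for f in(xs.min(),xs.max()): print(f,ys[xs==f].mean(),ray(c,(f+.5,ys[xs==f].mean()),.0635,o).round(4))
        for x in range(xs.min(),xs.max()+1,4): print(x,ys[xs==x].min(),ys[xs==x].max())
rk=cv2.inRange(hsv,(0,90,40),(14,255,200)); rk[:,:245]=0; rk[:,370:]=0; rk[:75]=0; rk[300:]=0
ys,xs=np.where(rk>0); cols=range(272,350)
for f,nm in((np.min,"top"),(np.max,"bottom")):
    print(nm,np.degrees(np.arctan(np.polyfit(list(cols),[f(ys[xs==x]) for x in cols],1)[0])))
print(o["ee_pos"],o["time_s"])
```

```text
sq [260 126  85  14 885] top centre [ 0.4578 -0.2276  0.088 ]
slope deg -0.8740139811484343
round [284 193  60  22 646] top centre [ 0.5177 -0.2276  0.086 ]
284 203.5 [ 0.5128 -0.2528  0.0635]
343 202.5 [ 0.5192 -0.2022  0.0635]
284 200 207
288 193 210
292 197 212
296 204 213
300 205 213
304 205 214
308 205 214
312 205 214
316 205 214
320 205 214
324 205 213
328 204 213
332 203 212
336 196 211
340 195 209
small [293 256  37  19 301] top centre [ 0.5755 -0.2385  0.07  ]
top -0.613660637886486
bottom -0.8838668429066218
[ 0.51533908 -0.22421898  0.22192505] 2.6
```

```bash
python3 -m crank '[[[1,-1.5,-3.2,20,0,0,-0.8],[1,0,0,40,0,0,0],[1,0,0,40,0,0,0],[1,0,0,35,0,0,0],[1,0,0,20,0,0,0],[1,0,0,12,0,0,0],[1,0,0,6,0,0,0],[1,0,0,0,0,0,0],[1,0,0,0,0,0,0]]]' 60
python3 -m crank '[[[0.7,0,0,0,0,0,0],[0.6,0,0,0,0,0,0],[0.55,0,0,0,0,0,0],[0.4,0,0,0,0,0,0],[0.2,0,0,0,0,0,0],[0,0,0,0,0,0,0],[0,0,0,0,0,0,0],[0,0,0,0,0,0,0]]]' 60
```

```text
time_s: 3.55
ee_pos: [0.5174, -0.2296, 0.0499]
ee_rot: [0.065, 0.998, -0.0, 0.001]
force: [0.4, 0.1, -0.3]
grip_width: 0.0857
gripper_force: 0.0
time_s: 4.35
ee_pos: [0.5184, -0.2295, 0.0502]
ee_rot: [0.065, 0.998, -0.0, 0.002]
force: [0.3, 0.5, 8.6]
grip_width: 0.0001
gripper_force: 4.2
```

Run:
```python
from h import *
o=sensors.get_obs(); c=camera("wrist"); s=camera("side")["image"]
out=np.hstack([cv2.resize(c["image"],(440,330)),cv2.resize(s[320:460,240:450],(360,330*1))[:330]])
cv2.imwrite("pics/w2.png",out)
print(o["grip_width"],o["force"],o["gripper_force"])
```

```text
0.0001279134799801459 [0.3199679  0.52370235 8.61192732] 4.216212742030621
```

View pics/w2.png

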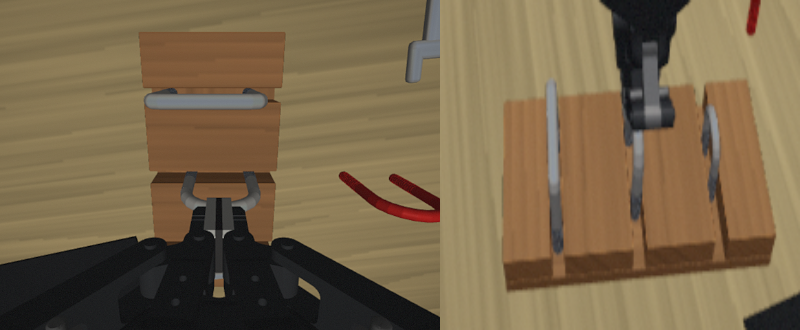

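The wrist picture shows the shut fingers at about (215,205) beside the bow, not holding it. The bolt still stands in its groove. I'll reopen, lift and measure the offset.

```bash
python3 -m crank '[[[0.4,0,0,0,0,0,0],[0.7,0,0,0,0,0,0],[1,0,0,0,0,0,0],[1,0,0,0,0,0,0],[1,0,0,0,0,0,0],[1,0,0,-25,0,0,0],[1,0,0,-30,0,0,0],[1,0,0,0,0,0,0],[1,0,0,0,0,0,0]]]'
python3 - <<'E'
from h import *
o=sensors.get_obs(); c=camera("wrist"); s=camera("side"); t=camera("top")
for n,k in(("wrist",c),("side",s),("top",t)): cv2.imwrite(f"pics/raw_{n}.png",k["image"])
w=c["image"].copy(); si=s["image"].copy()
for p in([.5163,-.2276,.09],[.513,-.25,.038],[.519,-.205,.038]):
    for k,im in((c,w),(s,si)):
        q=proj(k,p,o); cv2.circle(im,tuple(int(v) for v in q),2,(0,255,0),-1)
q=proj(c,o["ee_pos"]+R.from_quat(o["ee_rot"]).apply([0,0,0]),o); print("tcp px",q); cv2.circle(w,tuple(int(v) for v in q),3,(255,0,255),-1)
out=np.hstack([cv2.resize(w,(440,330)),cv2.resize(si[320:460,240:450],(360,330))]);cv2.imwrite("pics/w3.png",out)
print(o["ee_pos"],ext(s)[0])
E
```

```text
time_s: 5.35
ee_pos: [0.5164, -0.2295, 0.104]
ee_rot: [0.065, 0.998, -0.0, 0.0]
force: [-0.7, 0.6, -0.4]
grip_width: 0.0854
gripper_force: 0.0
tcp px [317.97824032 270.86285733]
[ 0.51642464 -0.22953179  0.1039671 ] [ 0.43107654 -0.5104072   0.58691089]
```

View pics/w3.png

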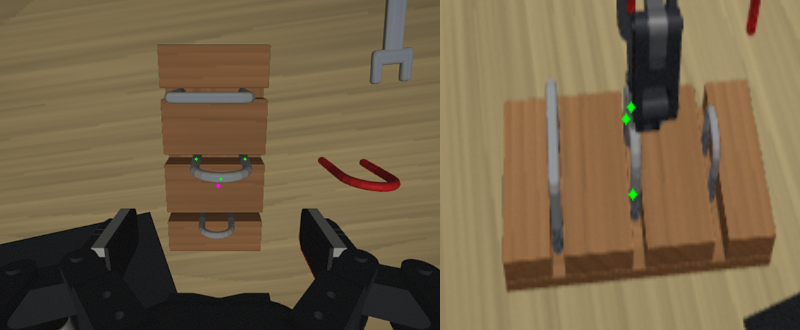

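The bolt stands where I measured it, so the tips may really end higher than the reported TCP. The contact on the bow top and the pad geometry both suggest this. I'll check the wrist camera's scale, and so its true height, against the known rack size.

Run:
```python
from h import *
o=sensors.get_obs(); c=camera("wrist"); o["ee_pos"]=np.array(o["ee_pos"])
hsv=cv2.cvtColor(c["image"],cv2.COLOR_BGR2HSV)
rk=cv2.inRange(hsv,(0,90,40),(14,255,220)); rk[:,:220]=0; rk[:,400:]=0
n,l,s,ce=cv2.connectedComponentsWithStats(rk); print(s[s[:,4]>500])
ys,xs=np.where(rk>0); top,bot=[(f(ys[np.abs(xs-318)<6])) for f in(np.min,np.max)]; print("rows",top,bot)
r=(top+bot)//2
for dz in(0,-.01,-.02,.02,.04):
    q=dict(o); q["ee_pos"]=o["ee_pos"]+[0,0,dz]
    P=ray(c,(318,top),.038,q);Q=ray(c,(318,bot+1),.038,q); print(dz,"length",np.linalg.norm(P-Q).round(4),"mid",((P+Q)/2).round(4))
# pads: darkest blobs; where an image point lies if y=-0.0427
T=np.array(c["tool_from_camera"])
for uv in((200,305),(200,345),(440,305),(440,345)):
    d=T[:3,:3]@[(uv[0]-c["cx"])/c["fx"],(uv[1]-c["cy"])/c["fy"],1]; t=np.sign(d[1])*.0427/d[1]; print(uv,(T[:3,3]+d*t).round(4))
```

```text
[[     0      0    640    480 271082]
 [   229     67    164    301  36118]]
rows 67 367
0 length 0.1987 mid [ 0.5163 -0.2292  0.038 ]
-0.01 length 0.1906 mid [ 0.5133 -0.2288  0.038 ]
-0.02 length 0.1825 mid [ 0.5103 -0.2285  0.038 ]
0.02 length 0.2148 mid [ 0.5222 -0.23    0.038 ]
0.04 length 0.231 mid [ 0.5282 -0.2307  0.038 ]
(200, 305) [ 0.0068 -0.0428 -0.0494]
(200, 345) [-0.0071 -0.0428 -0.0536]
(440, 305) [ 0.009   0.0426 -0.0541]
(440, 345) [-0.0044  0.0426 -0.0581]
```

The rack measures 199 mm against 200, so the camera and reported pose agree. The finger ends, though, are about 50 mm behind the reported TCP when open and about 40 mm when shut. The shut fingers rested on the 90 mm bow top at a reported z of 50 mm, which fits. I'll go down about 45 mm lower, checking the force on the way.

```bash
python3 -m crank '[[[1,0,1.9,20,0,0,0],[1,0,0,20,0,0,0],[1,0,0,12,0,0,0],[1,0,0,6,0,0,0],[1,0,0,4,0,0,0],[1,0,0,4,0,0,0],[1,0,0,0,0,0,0]]]'
python3 -m crank '[[[1,0,0,4,0,0,0],[1,0,0,4,0,0,0],[1,0,0,4,0,0,0],[1,0,0,0,0,0,0]]]'
python3 -m crank '[[[1,0,0,4,0,0,0],[1,0,0,4,0,0,0],[1,0,0,4,0,0,0],[1,0,0,4,0,0,0],[1,0,0,4,0,0,0],[1,0,0,0,0,0,0]]]'
```

```text
time_s: 6.25
ee_pos: [0.5168, -0.2277, 0.0378]
ee_rot: [0.066, 0.998, 0.0, 0.0]
force: [-0.5, -0.3, 0.4]
grip_width: 0.0854
gripper_force: 0.0
time_s: 6.65
ee_pos: [0.5163, -0.2275, 0.0253]
ee_rot: [0.065, 0.998, 0.0, -0.0]
force: [-0.2, -0.4, -0.7]
grip_width: 0.085
gripper_force: 0.0
time_s: 7.25
ee_pos: [0.5163, -0.2275, 0.0052]
ee_rot: [0.065, 0.998, 0.0, -0.001]
force: [-0.1, 1.5, 0.6]
grip_width: 0.0855
gripper_force: 0.0
```

```bash
python3 -m crank '[[[0.8,0,0,0,0,0,0],[0.7,0,0,0,0,0,0],[0.65,0,0,0,0,0,0],[0.6,0,0,0,0,0,0],[0.55,0,0,0,0,0,0],[0.5,0,0,0,0,0,0],[0.5,0,0,0,0,0,0],[0.5,0,0,0,0,0,0]]]' 60
python3 - <<'E'
from h import *
o=sensors.get_obs(); c=camera("wrist"); cv2.imwrite("pics/w4.png",c["image"]); print(o["grip_width"],o["gripper_force"],o["force"])
E
```

```text
time_s: 8.05
ee_pos: [0.5172, -0.2277, 0.0066]
ee_rot: [0.065, 0.998, -0.0, 0.001]
force: [-1.1, 0.2, 5.2]
grip_width: 0.0506
gripper_force: 61.1
0.050627773726859414 61.08636885881424 [-1.13102504  0.19718114  5.22250572]
```

View pics/w4.png

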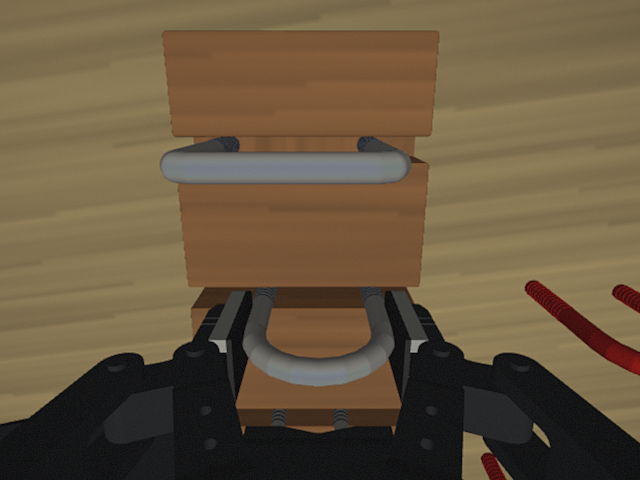

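The wrist view shows both pads on the legs at (240,320) and (395,320), with the bow hanging straight between them. Grip force is 61 N. I'll lift it out and carry it over the jig.

```bash
python3 -m crank '[[[0.5,0,0,-8,0,0,0],[0.5,0,0,-15,0,0,0],[0.5,0,0,-25,0,0,0],[0.5,0,0,-40,0,0,0],[0.5,0,0,-45,0,0,0],[0.5,0,0,-40,0,0,-4],[0.5,-4.8,20,0,0,0,-3.9],[0.5,-4.8,40,0,0,0,0],[0.5,-4.8,45,0,0,0,0],[0.5,-4.8,45,0,0,0,0],[0.5,-4.8,45,0,0,0,0],[0.5,-4.8,45,0,0,0,0],[0.5,-4.8,45,0,0,0,0],[0.5,-4.8,40,0,0,0,0],[0.5,-4.4,25,0,0,0,0],[0.5,0,15,0,0,0,0],[0.5,0,0,0,0,0,0],[0.5,0,0,0,0,0,0],[0.5,0,0,0,0,0,0]]]'
python3 - <<'E'
from h import *
o=sensors.get_obs(); c=camera("wrist"); t=camera("top"); s=camera("side"); cv2.imwrite("pics/raw5w.png",c["image"]);cv2.imwrite("pics/raw5s.png",s["image"])
print(o["ee_pos"],o["grip_width"],R.from_quat(o["ee_rot"]).as_matrix().round(4))
w=c["image"]
a=cv2.resize(w[60:420,120:520],(600,540)); 
cv2.imwrite("pics/w5.png",a)
E
```

```text
time_s: 10.0
ee_pos: [0.5583, 0.1343, 0.1786]
ee_rot: [-0.002, 1.0, -0.001, -0.0]
force: [-0.5, 0.2, -0.0]
grip_width: 0.0504
gripper_force: 62.6
[0.55825879 0.13433294 0.17861691] 0.05040939911217585 [[-1.0e+00 -3.6e-03 -8.0e-04]
 [-3.6e-03  1.0e+00 -2.1e-03]
 [ 8.0e-04 -2.1e-03 -1.0e+00]]
```

View pics/w5.png

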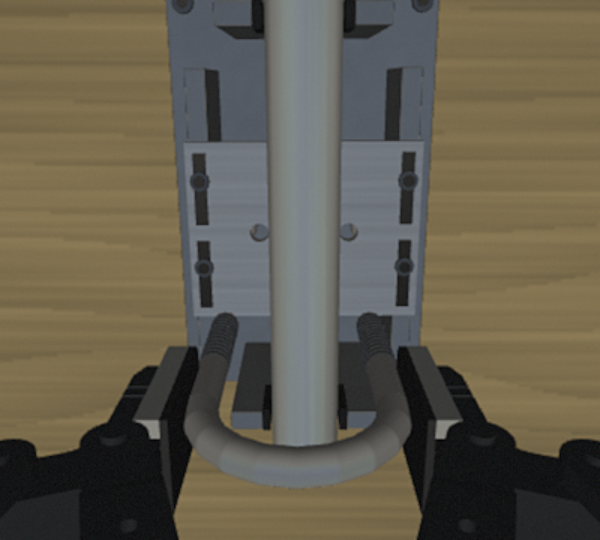

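The crop shows the holes at (260,232) and (347,232), and the leg ends at about (226,320) and (370,320), so everything needed is visible. Next I get the sub-pixel offsets.

Run:
```python
from h import *
o=sensors.get_obs(); c=dict(camera("wrist")); g=cv2.cvtColor(c["image"],cv2.COLOR_BGR2GRAY)
np.set_printoptions(linewidth=250)
print(o["ee_pos"])
print("L hole");print(g[205:225:1,284:304])
print("R hole");print(g[205:225:1,341:361])
print("L leg");print(g[262:292:2,256:288])
print("R leg");print(g[262:292:2,352:386])
```

```text
[0.55848196 0.13543979 0.17886902]
L hole
[[118 118 118 118 118 118 118 118 120 118 117 120 117  95  83  98 107 115 118 119]
 [118 116 121 118 118 118 118 118 118 117 118 120 116  95  85 100 107 114 118 119]
 [119 117 120 121 121 123 121 121 121 121 121 120 115  95  85  97 107 115 118 119]
 [122 122 122 125 117 109 107 108 110 119 120 126 119  97  84  96 108 114 117 119]
 [121 123 122 111  92  78  84  91  94  97 106 121 121  96  83  97 107 115 118 119]
 [120 120 113  95  77  66  77  88  87  84  88 105 115  97  83  97 108 114 117 118]
 [119 117 105  91  79  67  78  90  89  89  88  90 100  90  85  98 108 114 117 120]
 [113 101  97  92  79  71  82  90  89  88  88  88  90  87  86  95 107 116 118 120]
 [108  88  85  92  75  75  90  89  89  88  91  90  89  85  85  97 107 116 117 120]
 [111  88  83  87  69  78  92  91  91  92  89  88  89  81  86  97 107 115 116 118]
 [114  80  71  80  72  81  93  90  89  91  90  91  85  81  86  97 106 115 119 119]
 [121  88  49  70  82  90  95  93  90  90  92  93  83  75  84  96 106 115 117 119]
 [124 103  59  56  80  94  94  93  93  94  87  71  81  88  85 
[... 5634 characters left out ...]
 90]
 [ 90  90  91  88  93  93  73  44  42  43  43  37  47  55  47  39  37  44  44  41  46  45  43  50  46  44  39  71  93  92  89  90  91  89]
 [ 91  91  92  90  91  94  82  52  44  46  48  42  37  49  51  43  44  40  39  38  40  42  42  47  49  43  43  76  95  90  91  89  91  89]
 [ 95  97  95  96  96  97 100  75  44  43  45  48  41  37  48  53  48  50  47  43  45  41  42  46  48  42  51  79  95  89  89  90  89  89]
 [ 41  41  42  40  42  39  41  42  41  50  43  37  46  44  41  48  57  54  51  50  47  43  53  52  49  44  43  60  84  94  91  90  90  91]
 [ 46  45  47  47  45  47  44  49  48  40  46  44  39  48  44  40  33  49  52  55  57  54  50  55  51  47  43  34  68  92  91  92  92  82]]
```

```bash
cat > m.py <<'E'
from h import *
from scipy.optimize import brentq
o=sensors.get_obs(); c=camera("wrist"); T=np.array(c["tool_from_camera"])
def pt(p): 
    q=T[:3,:3].T@(np.array(p)-T[:3,3]); return c["cx"]+c["fx"]*q[0]/q[2],c["cy"]+c["fy"]*q[1]/q[2]
def toprow(X,z=-.0054):
    a=np.linspace(0,2*np.pi,73); return min(min(pt([X+r*np.cos(t),.0225+r*np.sin(t),zz])[1] for t in a) for r,zz in((.003,z),(.004,z-.001)))
X=brentq(lambda X:toprow(X)-268.4,-.03,.03); print("leg ends at tool x (mm)",X*1e3,"px of ends",pt([X,-.0225,-.0054]),pt([X,.0225,-.0054]))
M=R.from_quat(o["ee_rot"]).as_matrix()
hl,hr=[ray(c,uv,.066,o) for uv in((291.2,214),(350.4,213.9))]; print("holes",hl.round(4),hr.round(4),"sep",np.linalg.norm(hl-hr))
mid=(hl+hr)/2; E=o["ee_pos"]+M@[X,0,-.0054]; print("mid",mid.round(4),"ends",E.round(4),"tool shift mm",(M.T@(mid-E)*1e3).round(2),"hole line angle",np.degrees(np.arctan2(*(hr-hl)[[1,0]])), "tool y angle",np.degrees(np.arctan2(M[1,1],M[0,1])))
E
python3 m.py
```

```text
leg ends at tool x (mm) -0.202714905341948 px of ends (np.float64(270.4120771056461), np.float64(275.5997091116811)) (np.float64(365.6943391051758), np.float64(275.5113994176011))
holes [0.5583 0.1156 0.066 ] [0.558  0.1603 0.066 ] sep 0.04464153208052174
mid [0.5581 0.138  0.066 ] ends [0.5587 0.1358 0.1843] tool shift mm [  0.55   2.18 118.31] hole line angle 90.33179921264065 tool y angle 90.2746096036733
```

The leg ends and hole centres agree to within 2 mm, and the hole spacing comes out at 44.6 mm. I'll correct, descend to just above the post top, and re-measure.

```bash
python3 -m crank '[[[0.5,0.5,2,15,0,0,0],[0.5,0,0,25,0,0,0],[0.5,0,0,20,0,0,0],[0.5,0,0,10,0,0,0],[0.5,0,0,0,0,0,0],[0.5,0,0,0,0,0,0],[0.5,0,0,0,0,0,0]]]'
python3 - <<'E'
from h import *
exec(open("m.py").read().split("X=brentq")[0])
g=cv2.cvtColor(c["image"],cv2.COLOR_BGR2GRAY); np.set_printoptions(linewidth=250)
M=R.from_quat(o["ee_rot"]).as_matrix(); print(o["ee_pos"],o["force"])
for p in([.5581,.1155,.066],[.5579,.1602,.066]):
    u,v=np.round(proj(c,p,o)).astype(int); print("hole pred",u,v); print(g[v-12:v+13:2,u-14:u+15])
print("ends pred",pt([-.0002,-.0225,-.0054]),pt([-.0002,.0225,-.0054]))
cv2.imwrite("pics/w6.png",c["image"])
E
```

```text
time_s: 10.95
ee_pos: [0.5588, 0.1395, 0.11]
ee_rot: [-0.003, 1.0, 0.0, 0.001]
force: [-0.8, -0.8, -1.0]
grip_width: 0.0501
gripper_force: 62.6
[0.55879025 0.13953658 0.10997911] [-0.84405877 -0.83985365 -0.98241379]
hole pred 277 241
[[121 121 122 120 122 121 121 121 120 121 122 121 122 119 121 122 121 124 118  94  80  92 101 109 115 118 118 122 124]
 [119 119 118 118 120 118 118 118 118 118 119 118 119 119 118 120 119 119 122 104  80  92 100 110 115 119 120 119 123]
 [121 119 120 121 119 120 120 121 119 121 122 124 123 125 125 123 121 120 125 105  79  90 101 108 115 118 120 121 123]
 [121 123 124 123 126 122 124 125 122 109  94  76  71  82  92  96 101 110 123 109  79  91 101 110 115 118 119 121 123]
 [119 120 121 120 120 121 119 109  95  89  80  68  77  91  93  92  91  89  93  89  81  90  99 108 114 119 118 121 123]
 [117 116 116 117 119  99  77  91  97  88  77  72  85  94  92  93  93  92  92  87  83  93  99 107 115 118 118 120 123]
 [116 116 117 118 121  99  54  79  98  81  70  81  94  93  94  93  92  93  93  86  83  91  99 107 114 118 120 120 123]
 [119 119 121 120 124 106  61  5
[... 1686 characters left out ...]
  64  74  83  91  95  92  86  78  68  59  50  55  97 125 123 123 122 120 120 121 121]
 [110 108 100  94  85  77 106 112  79  57  53  53  57  57  56  53  55  66  96 115 122 123 122 123 124 123 121 123 123]
 [111 108 100  94  84  80 105 125 125 121 112 108  98  99 105 112 112 118 124 121 121 121 122 120 120 121 121 121 118]
 [111 106  99  92  86  78 104 122 118 118 118 118 120 118 118 117 117 118 118 117 117 118 117 118 117 118 118 118 117]
 [111 106  99  92  84  79 103 122 116 120 119 117 118 116 117 118 118 118 118 117 116 117 118 116 116 118 117 116 118]]
ends pred (np.float64(270.41596990077375), np.float64(275.5976939889253)) (np.float64(365.6985928842796), np.float64(275.50919361794064))
```

The earlier picture was taken while the arm was still settling, so my 2 mm y correction was extra. The holes now lie about 2.3 mm to the tool's −y, so I'll undo it, let the arm settle and re-measure.

```bash
python3 -m crank '[[[0.5,0.7,-2.3,0,0,0,0],[0.5,0,0,0,0,0,0],[0.5,0,0,0,0,0,0],[0.5,0,0,0,0,0,0],[0.5,0,0,0,0,0,0]]]'
cat > n.py <<'E'
exec(open("m.py").read().split("X=brentq")[0])
from h import *
g=cv2.cvtColor(c["image"],cv2.COLOR_BGR2GRAY).astype(float)
M=R.from_quat(o["ee_rot"]).as_matrix(); print(o["ee_pos"].round(4),o["force"].round(2),"toolz",M[:,2].round(4))
out=[]
for p,s in(([.5581,.1151,.066],-1),([.5579,.1596,.066],1)):
    u,v=np.round(proj(c,p,o)).astype(int)
    row=lambda k:[g[v+k,u+s*i]-106 for i in range(0,16)]
    e=[]
    for k in(-2,-1,0,1,2):
        r=row(k); i=max(j for j in range(15) if r[j]<0 and r[j+1]>=0 and j<13); e.append(i+(-r[i])/(r[i+1]-r[i]))
    w=max(e); V=[]
    for du in(-2,-1,0,1,2):
        f=g[:,u+du]-106; a=next(y for y in range(v-1,v-16,-1) if f[y]>=0); b=next(y for y in range(v+1,v+16) if f[y]>=0)
        V.append((a+f[a]/(f[a]-f[a+1])+b-f[b]/(f[b]-f[b-1]))/2)
    out.append((u+s*w,np.median(V)))
print(out)
def tool(uv): # hit plane world z=.066 in tool coords
    return M.T@(ray(c,uv,.066,o)-o["ee_pos"])*1e3
A,B=[tool(q) for q in out]; mid=(A+B)/2; print("outer edge sep",np.linalg.norm(A-B),"hole mid in tool mm",mid.round(2),"minus ends:",(mid-[-.2,0,-5.4]).round(2),"angle",np.degrees(np.arctan2((B-A)[0],(B-A)[1])))
E
python3 n.py
```

```text
time_s: 11.5
ee_pos: [0.5572, 0.137, 0.1089]
ee_rot: [-0.003, 1.0, 0.0, 0.0]
force: [-0.5, -0.7, -0.5]
grip_width: 0.0503
gripper_force: 62.6
[0.5572 0.137  0.1089] [-0.51 -0.71 -0.49] toolz [ 1.e-04  2.e-04 -1.e+00]
[(np.float64(271.7083333333333), np.float64(245.07364341085272)), (np.float64(365.22222222222223), np.float64(244.9125))]
outer edge sep 55.00064482750625 hole mid in tool mm [-1.05  0.28 42.92] minus ends: [-0.85  0.28 48.32] angle 0.047708091851472234
```

```bash
python3 -m crank '[[[0.5,-0.8,0.3,3,0,0,0],[0.5,0,0,8,0,0,0],[0.5,0,0,10,0,0,0],[0.5,0,0,8,0,0,0],[0.5,0,0,5,0,0,0],[0.5,0,0,4,0,0,0],[0.5,0,0,0,0,0,0],[0.5,0,0,0,0,0,0],[0.5,0,0,0,0,0,0],[0.5,0,0,0,0,0,0]]]'
python3 - <<'E'
exec(open("m.py").read().split("X=brentq")[0])
im=c["image"]; print(o["ee_pos"].round(4),o["force"].round(2))
print("hole",proj(c,[.5582,.1148,.066],o),proj(c,[.5582,.1598,.066],o))
cv2.imwrite("pics/w7.png",cv2.resize(im[200:400,210:430],None,fx=3,fy=3,interpolation=cv2.INTER_CUBIC))
E
```

```text
time_s: 12.55
ee_pos: [0.5583, 0.1373, 0.0713]
ee_rot: [-0.003, 1.0, 0.0, 0.0]
force: [0.3, -0.7, -0.7]
grip_width: 0.0503
gripper_force: 62.6
[0.5583 0.1373 0.0713] [ 0.29 -0.72 -0.69]
hole [272.74796785 266.51931757] [363.19765208 267.00253657]
```

View pics/w7.png

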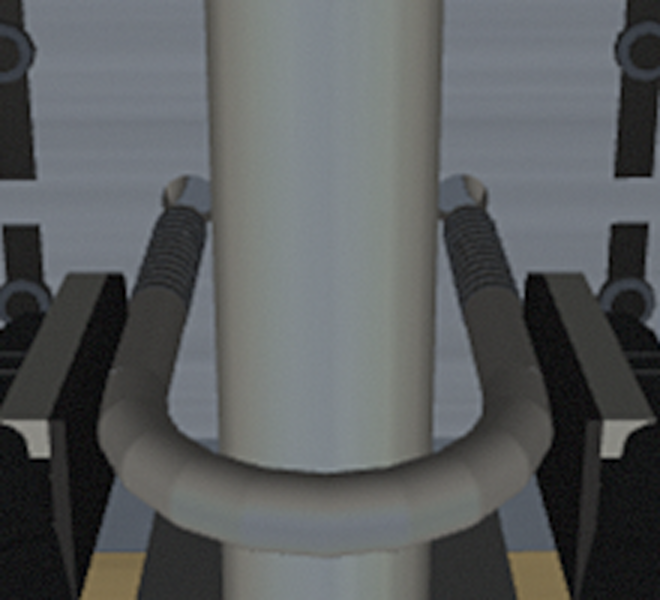

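The crop shows both leg ends (187,210) and (467,210) lined up just in front of the holes (188,197) and (462,197). Both clear the post evenly. I'll lower gently through the holes.

```bash
python3 -m crank '[[[0.5,0,0,4,0,0,0],[0.5,0,0,3,0,0,0],[0.5,0,0,2,0,0,0],[0.5,0,0,1,0,0,0],[0.5,0,0,0.7,0,0,0],[0.5,0,0,0,0,0,0]]]'; python3 -m crank '[[[0.5,0,0,0.7,0,0,0],[0.5,0,0,0.7,0,0,0],[0.5,0,0,0,0,0,0]]]'
```

```text
time_s: 13.2
ee_pos: [0.5579, 0.1373, 0.0601]
ee_rot: [-0.003, 1.0, 0.0, -0.0]
force: [-0.8, -0.9, -0.4]
grip_width: 0.0503
gripper_force: 62.6
time_s: 13.5
ee_pos: [0.5579, 0.1373, 0.0587]
ee_rot: [-0.003, 1.0, 0.0, -0.0]
force: [-0.1, -0.6, -1.3]
grip_width: 0.0504
gripper_force: 62.6
```

```bash
python3 -m crank '[[[0.5,0,0,0.8,0,0,0],[0.5,0,0,0.8,0,0,0],[0.5,0,0,0,0,0,0]]]';python3 -m crank '[[[0.5,0,0,0.8,0,0,0],[0.5,0,0,0.8,0,0,0],[0.5,0,0,0,0,0,0]]]'
```

```text
time_s: 13.8
ee_pos: [0.5579, 0.1372, 0.0571]
ee_rot: [-0.003, 1.0, -0.0, -0.0]
force: [0.8, 0.0, -0.6]
grip_width: 0.0503
gripper_force: 62.6
time_s: 14.1
ee_pos: [0.5579, 0.1372, 0.0555]
ee_rot: [-0.003, 1.0, -0.0, -0.0]
force: [-0.1, 0.2, -1.5]
grip_width: 0.0504
gripper_force: 62.6
```

Both legs are 5 mm below the plate's top face with no contact force. I'll carry on down.

```bash
python3 -m crank '[[[0.5,0,0,1,0,0,0],[0.5,0,0,1,0,0,0],[0.5,0,0,1,0,0,0],[0.5,0,0,1,0,0,0],[0.5,0,0,1,0,0,0],[0.5,0,0,0,0,0,0]]]'; python3 -m crank '[[[0.5,0,0,1,0,0,0],[0.5,0,0,1,0,0,0],[0.5,0,0,1,0,0,0],[0.5,0,0,1,0,0,0],[0.5,0,0,0,0,0,0]]]'
```

```text
time_s: 14.7
ee_pos: [0.5579, 0.1372, 0.0504]
ee_rot: [-0.003, 1.0, -0.0, -0.0]
force: [-0.5, -0.3, -0.2]
grip_width: 0.0504
gripper_force: 62.6
time_s: 15.2
ee_pos: [0.5583, 0.1374, 0.0467]
ee_rot: [-0.003, 1.0, 0.0, 0.0]
force: [0.6, 0.4, 1.9]
grip_width: 0.0503
gripper_force: 62.8
```

```bash
python3 -m crank '[[[0.5,0,0,1,0,0,0],[0.5,0,0,1,0,0,0],[0.5,0,0,1,0,0,0],[0.5,0,0,1,0,0,0],[0.5,0,0,0,0,0,0]]]'
```

```text
time_s: 15.7
ee_pos: [0.5578, 0.1372, 0.0422]
ee_rot: [-0.003, 1.0, -0.0, -0.0]
force: [1.3, 0.6, -0.8]
grip_width: 0.0501
gripper_force: 62.7
```

```bash
python3 -m crank '[[[0.5,0,0,1,0,0,0],[0.5,0,0,1,0,0,0],[0.5,0,0,1,0,0,0],[0.5,0,0,0,0,0,0]]]'; python3 -m crank '[[[0.5,0,0,1,0,0,0],[0.5,0,0,1,0,0,0],[0.5,0,0,1,0,0,0],[0.5,0,0,0,0,0,0]]]'
```

```text
time_s: 16.1
ee_pos: [0.5577, 0.1372, 0.0393]
ee_rot: [-0.003, 1.0, -0.0, -0.0]
force: [0.8, -0.4, -0.3]
grip_width: 0.0503
gripper_force: 62.8
time_s: 16.5
ee_pos: [0.5578, 0.1372, 0.0363]
ee_rot: [-0.003, 1.0, -0.0, -0.0]
force: [0.4, 0.8, 0.9]
grip_width: 0.0504
gripper_force: 62.7
```

Run:
```python
from h import *
o=sensors.get_obs(); c=camera("wrist"); cv2.imwrite("pics/w8.png",c["image"])
g=cv2.cvtColor(c["image"],cv2.COLOR_BGR2GRAY); w7=cv2.cvtColor(cv2.imread("pics/w7.png"),cv2.COLOR_BGR2GRAY)
for u in(290,318,345): print(u,g[340:400:3,u], w7[(340-200)*3:(400-200)*3:9,(u-210)*3])
C,M=ext(c,o)
print("pred home crown px",proj(c,[.5578,.1372,.103+.008],o),o["force"])
```

```text
290 [129 128 129 128 129  53  74  91 105 113 119 115 115 116 112 128 127 125
 127 126] [119 118 118 119 128  48  71  89 101 111 118 114 114 115 106 117 116 116
 116 117]
318 [134 133 133 132 134 135  42  71  91 109 119 121 116 114 117 108 132 131
 132 132] [131 131 132 131 130 131  64  69  90 105 115 120 115 115 115 110 132 129
 129 129]
345 [132 133 133 133 141  50  70  88 103 113 119 117 115 116 109 128 130 131
 130 128] [115 115 115 114 122  48  68  84 101 113 118 115 112 114 108 111 110 109
 109 110]
pred home crown px [318.319579   362.66237733] [0.38720268 0.77530406 0.89437525]
```

The bolt hasn't slipped in the grip: the bow is in the same place in the image. I'll keep pressing in small steps.

```bash
python3 -m crank '[[[0.5,0,0,1,0,0,0],[0.5,0,0,1,0,0,0],[0.5,0,0,1,0,0,0],[0.5,0,0,0,0,0,0]]]'; python3 -m crank '[[[0.5,0,0,1,0,0,0],[0.5,0,0,1,0,0,0],[0.5,0,0,0,0,0,0]]]'
```

```text
time_s: 16.95
ee_pos: [0.558, 0.1372, 0.0335]
ee_rot: [-0.003, 1.0, 0.0, -0.0]
force: [0.5, 0.6, 1.0]
grip_width: 0.0503
gripper_force: 62.8
time_s: 17.25
ee_pos: [0.558, 0.1372, 0.0313]
ee_rot: [-0.003, 1.0, 0.0, -0.0]
force: [0.5, 0.2, -0.2]
grip_width: 0.0502
gripper_force: 62.7
```

```bash
python3 -m crank '[[[0.5,0,0,1,0,0,0],[0.5,0,0,0.5,0,0,0],[0.5,0,0,0,0,0,0]]]'
```

```text
time_s: 17.55
ee_pos: [0.558, 0.1373, 0.03]
ee_rot: [-0.003, 1.0, 0.0, 0.0]
force: [0.9, 0.2, 2.1]
grip_width: 0.0501
gripper_force: 62.7
```

```bash
python3 -m crank '[[[0.5,0,0,0.8,0,0,0],[0.5,0,0,0.4,0,0,0],[0.5,0,0,0,0,0,0]]]'
```

```text
time_s: 17.85
ee_pos: [0.558, 0.1372, 0.0288]
ee_rot: [-0.003, 1.0, 0.0, 0.0]
force: [0.3, 0.4, 2.7]
grip_width: 0.0507
gripper_force: 62.7
```

```bash
python3 -m crank '[[[0.5,0,0,0.8,0,0,0],[0.5,0,0,0.4,0,0,0],[0.5,0,0,0,0,0,0]]]'
python3 - <<'E'
from h import *
o=sensors.get_obs(); c=camera("wrist"); g=cv2.cvtColor(c["image"],cv2.COLOR_BGR2GRAY)
for u in(290,318,345): print(u,g[340:400:3,u])
s=camera("side"); cv2.imwrite("pics/s9.png",s["image"]); print(o["force"],o["ee_pos"])
E
```

```text
time_s: 18.15
ee_pos: [0.5581, 0.1373, 0.0276]
ee_rot: [-0.003, 1.0, 0.0, 0.0]
force: [0.4, -0.0, 2.5]
grip_width: 0.0505
gripper_force: 62.8
290 [131 131 130 130 140  50  72  90 105 113 119 117 114 117 110 131 129 128
 129 130]
318 [133 134 133 132 132 135  52  72  92 108 116 120 116 116 116 114 133 132
 131 132]
345 [134 135 135 135 140  48  71  87 103 113 118 115 114 116 111 134 132 132
 132 133]
[ 0.43828601 -0.01030976  2.51895583] [0.55805221 0.13725627 0.02764073]
```

```bash
python3 -m crank '[[[0.5,0,0,0.7,0,0,0],[0.5,0,0,0,0,0,0],[0.5,0,0,0,0,0,0]]]'
```

```text
time_s: 18.55
ee_pos: [0.5581, 0.1373, 0.0271]
ee_rot: [-0.003, 1.0, 0.0, 0.0]
force: [0.3, -0.6, 4.2]
grip_width: 0.0503
gripper_force: 63.0
```

```bash
python3 -m crank '[[[0.5,0,0,0.7,0,0,0],[0.5,0,0,0,0,0,0],[0.5,0,0,0,0,0,0]]]'
```

```text
time_s: 18.85
ee_pos: [0.5581, 0.1373, 0.0267]
ee_rot: [-0.003, 1.0, 0.0, 0.0]
force: [-1.7, 0.2, 7.5]
grip_width: 0.0498
gripper_force: 63.3
```

```bash
python3 -m crank '[[[0.5,0,0,0.7,0,0,0],[0.5,0,0,0,0,0,0],[0.5,0,0,0,0,0,0]]]'
```

```text
time_s: 19.15
ee_pos: [0.5581, 0.1373, 0.0263]
ee_rot: [-0.003, 1.0, 0.0, 0.0]
force: [-1.2, -0.1, 9.0]
grip_width: 0.0496
gripper_force: 63.5
```

The force rises at about 8–10 N/mm at the expected height, so the bow is seated on the post. I'll release and back off.

```bash
python3 -m crank '[[[0.65,0,0,0,0,0,0],[0.75,0,0,0,0,0,0],[0.85,0,0,0,0,0,0],[1,0,0,0,0,0,0],[1,0,0,0,0,0,0],[1,0,0,0,0,0,0]]]'; python3 -m crank '[[[1,0,0,-3,0,0,0],[1,0,0,-8,0,0,0],[1,0,0,-15,0,0,0],[1,0,0,-20,0,0,0],[1,0,0,-25,0,0,0],[1,0,0,-25,0,0,0],[1,0,0,0,0,0,0],[1,0,0,0,0,0,0],[1,0,0,0,0,0,0],[1,0,0,0,0,0,0]]]'
python3 - <<'E'
from h import *
o=sensors.get_obs(); c=camera("wrist"); im=c["image"]; cv2.imwrite("pics/w9.png",im); g=cv2.cvtColor(im,cv2.COLOR_BGR2GRAY)
np.set_printoptions(linewidth=250)
print(o["ee_pos"].round(4),o["force"].round(1))
for z in(.111,.107): print("pred crown px",z,proj(c,[.558,.1373,z],o))
hole=[proj(c,[.558,y,.066],o) for y in(.1148,.1598)]; print("holes",hole)
for u in(290,304,318,332,346): print(u,g[240:330:2,u])
E
```

```text
time_s: 19.75
ee_pos: [0.5579, 0.1372, 0.0255]
ee_rot: [-0.003, 1.0, 0.0, -0.0]
force: [-0.4, -0.1, -0.1]
grip_width: 0.0851
gripper_force: 0.0
time_s: 20.75
ee_pos: [0.5572, 0.137, 0.1207]
ee_rot: [-0.003, 1.0, -0.0, -0.001]
force: [-0.1, -0.5, 0.0]
grip_width: 0.0853
gripper_force: 0.0
[0.5572 0.137  0.1207] [-0.1 -0.5  0. ]
pred crown px 0.111 [318.68895755 265.17616779]
pred crown px 0.107 [318.67489249 262.38422894]
holes [array([282.0301929 , 238.54011657]), array([355.06843215, 238.97045574])]
290 [ 85  83  81  77  77  69  65  83  98 110 108 110 109  86  86  85  86  86  90  90  92  90  97 100  99  99 100 101 102 102 101 103 111  84  85  82  85  85  85  72  40  44  39  37  40]
304 [126 126 126 124 126 124 128  76  83 107 114 113 108 111 101 120 126 125 125 125 123 125 125 125 124 124 124 124 123 121 123 122 123 124 124 125 122 123 123 123 123 122 123 122 124]
318 [126 124 125 125 124 126 127 116  69 100 114 113 110 111 113 100 125 124 125 125 124 125 125 125 124 126 127 125 126 125 125 125 126 126 125 124 126 125 124 125 124 125 123 127 125]
332 [129 127 126 126 127 126 128  91  85 108 113 109 109 111 104 117 125 126 124 126 126 125 126 127 128 126 125 125 125 127 127 126 126 126 126 123 125 125 125 123 124 123 124 124 125]
346 [ 89  87  85  85  86  81  58  80 102 111 110 108 110  96  79  79  80  79  79  77  77  78  76  76  74  73  73  73  72  72  71  70  69  70  72  73  71  70  71  69  69  69  71  70  70]
```

The released bow stands at rows 255–270 at column 318, where a seated bow should be (262–265), and it is symmetric. As a final check I'll touch its top gently with shut fingers: contact should come at a reported z of about 71 mm.

```bash
python3 -m crank '[[[0,-0.6,0,0,0,0,0],[0,0,0,0,0,0,0],[0,0,0,0,0,0,0],[0,0,0,0,0,0,0],[0,0,0,0,0,0,0],[0,0,0,0,0,0,0],[0,0,0,0,0,0,0],[0,0,0,0,0,0,0]]]' 20; python3 -m crank '[[[0,0,0,10,0,0,0],[0,0,0,10,0,0,0],[0,0,0,10,0,0,0],[0,0,0,6,0,0,0],[0,0,0,4,0,0,0],[0,0,0,3,0,0,0],[0,0,0,0,0,0,0],[0,0,0,0,0,0,0]]]'
```

```text
time_s: 21.6
ee_pos: [0.5586, 0.1372, 0.1216]
ee_rot: [-0.003, 1.0, 0.0, 0.0]
force: [0.5, 0.7, 1.0]
grip_width: 0.0003
gripper_force: 0.0
time_s: 22.4
ee_pos: [0.5588, 0.1373, 0.0788]
ee_rot: [-0.003, 1.0, 0.0, 0.0]
force: [-0.2, 0.0, -0.1]
grip_width: -0.0001
gripper_force: 0.0
```

```bash
python3 -m crank '[[[0,0,0,1,0,0,0],[0,0,0,1,0,0,0],[0,0,0,1,0,0,0],[0,0,0,0,0,0,0]]]'
```

```text
time_s: 22.8
ee_pos: [0.5585, 0.1372, 0.0755]
ee_rot: [-0.003, 1.0, -0.0, -0.0]
force: [-0.0, 0.4, 0.7]
grip_width: 0.0002
gripper_force: 0.0
```

```bash
python3 -m crank '[[[0,0,0,1,0,0,0],[0,0,0,1,0,0,0],[0,0,0,1,0,0,0],[0,0,0,0,0,0,0]]]'
```

```text
time_s: 23.2
ee_pos: [0.5585, 0.1372, 0.0724]
ee_rot: [-0.003, 1.0, -0.0, -0.0]
force: [-0.2, 0.6, -0.2]
grip_width: -0.0002
gripper_force: 0.0
```

```bash
python3 -m crank '[[[0,0,0,0.7,0,0,0],[0,0,0,0.7,0,0,0],[0,0,0,0,0,0,0]]]'
```

```text
time_s: 23.5
ee_pos: [0.5587, 0.1373, 0.0714]
ee_rot: [-0.003, 1.0, 0.0, 0.0]
force: [-0.4, -0.7, 2.7]
grip_width: 0.0002
gripper_force: 1.3
```

```bash
python3 -m crank '[[[0,0,0,0.7,0,0,0],[0,0,0,0,0,0,0],[0,0,0,0,0,0,0]]]'
```

```text
time_s: 23.8
ee_pos: [0.5588, 0.1373, 0.0709]
ee_rot: [-0.003, 1.0, 0.0, 0.0]
force: [-0.6, -1.2, 4.9]
grip_width: -0.0001
gripper_force: 2.5
```

Contact comes at a reported z of 71 mm, which puts the bow top at 111 mm, exactly home. One more light press, then I'll clear away.

```bash
python3 -m crank '[[[0,0,0,0.8,0,0,0],[0,0,0,0,0,0,0],[0,0,0,0,0,0,0]]]'; python3 -m crank '[[[0,0,0,-5,0,0,0],[0,0,0,-15,0,0,0],[0,0,0,-30,0,0,0],[0,0,0,-30,0,0,0],[0,0,0,-20,0,0,0],[0,0,0,0,0,0,0],[0,0,0,0,0,0,0],[0,0,0,0,0,0,0],[0,0,0,0,0,0,0]]]'
python3 - <<'E'
from h import *
o=sensors.get_obs(); c=camera("wrist"); g=cv2.cvtColor(c["image"],cv2.COLOR_BGR2GRAY); print(o["ee_pos"].round(4),o["force"].round(1))
p=proj(c,[.558,.1373,.107],o); print("pred",p)
v=int(p[1])
for u in(296,318,340): print(u,g[v-16:v+20:2,u])
E
```

```text
time_s: 24.1
ee_pos: [0.5588, 0.1373, 0.0705]
ee_rot: [-0.003, 1.0, 0.0, 0.0]
force: [-1.4, -1.6, 7.6]
grip_width: -0.0002
gripper_force: 3.7
time_s: 25.0
ee_pos: [0.5577, 0.1369, 0.1685]
ee_rot: [-0.003, 1.0, -0.0, -0.001]
force: [-0.0, 0.5, 0.5]
grip_width: -0.0004
gripper_force: 0.0
[0.5577 0.1369 0.1685] [-0.   0.5  0.5]
pred [318.65185647 234.77226093]
296 [ 99  96  95  95  71  87 114 118 114 116  89  90  91  90  90  89  89  88]
318 [132 132 132 131 132 110  90 116 118 113 116 101 135 132 132 131 130 132]
340 [101 100 101 101  84  86 109 116 112 114 101  98  98  96  95  97  96  97]
```

```bash
python3 -c "
from rig import workorder; print(workorder.hand_in())"
```

```text
the job is handed in; nothing more can be done
None
```

The round-bend U-bolt is in the clamp plate with both legs through the holes and its bow seated on the post. It stands square by the final camera check. A light touch on the bow put its top at about 111 mm, which is fully home. Contact force on the jig and post read at most 9 N, and the job was handed in at 25 s. On the first grasp try the fingers closed above the bolt and pressed its bow at about 9 N, but it stayed in its groove and the second try held.

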